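# Unstack the espresso tools onto their stands

### The job

The espresso tools were left stacked on the portafilter. Take the stack apart from the top, one piece at a time, and put each away upright: the tamper in the well of the round wooden stand, the leveller in the middle of the cork coaster, the dosing ring over the wooden post, and last the portafilter down in the square cradle with its handle lying out through the notch. Set things down rather than dropping them, tip nothing over, and leave the sugar shaker and the mug where they stand.

Things in the scene. Friction and masses are not known exactly. Their poses are not given: they have to be found in the camera images.
- tamper: Coffee tamper, top of the stack: flat round steel foot 53 mm across and about 30 mm high, with an upright round wooden handle on it, at most 32 mm across, 92 mm high over all; take it by the handle, about 65 mm above the foot's underside. 300 g (a like one standing by the coffee mill at the back is not meant). Origin: centre of the underside; z up.
- leveller: Coffee leveller, second from the top: dark knurled steel puck 66 mm across and 22 mm high (12 to 34 mm above the origin) on a smaller round steel disc, 46 mm across and 12 mm high. In the stack the disc hangs inside the dosing ring and the puck rests on the ring's top. 180 g. Origin: centre of the disc's underside; z up. It stands on the disc.
- dosing_ring: Dosing ring, third from the top: aluminium ring, its upright collar 64 mm outside, 52 mm inside, 19 mm high (8 to 27 mm above the origin: grasp here), on a flat brim 78 mm across and 3 mm thick; below the brim a lip (52 mm outside, 48 mm inside, 5 mm high) that sits loosely in the portafilter's mouth. 90 g. Origin: centre of the lip's underside; z up.
- portafilter: Bottom of the stack, stands on the worktop: steel cup 66 mm outside, 58 inside, 42 high; handle along its -x, axis 22 mm up: 14 mm neck to 61 mm from the centre, then black, 24 mm thick, to 171 mm. Three lugs 32 to 38 mm up reach 40 mm out, at +x and 130 degrees either side; its +y and -y sides are bare for a grasp across the cup. 400 g, mostly the cup. Origin: centre of the cup's underside.
- tamper_stand: Round dark wooden stand 91 mm across and 18 mm high with a round well 70 mm across, its floor (black rubber) 8 mm above the worktop. Fixed. Place of the tamper. Origin: centre of the underside.
- coaster: Square cork coaster 96 x 96 mm, 6 mm thick, flat. Fixed. Place of the leveller. Origin: centre of the underside.
- ring_post: Round dark wooden base 90 mm across and 10 mm high with an upright post 30 mm thick in the middle, top 48 mm above the worktop. Fixed. Place of the dosing ring, over the post and down on the base. Origin: centre of the base's underside.
- cradle: Square dark wooden cradle, 108 x 108 mm; walls 12 mm thick, top 30 mm above the worktop, round a square recess 84 x 84 mm whose floor (black rubber) is 8 mm up; the wall at its -x has a notch 44 mm wide in its middle, down to the floor and lined like it. Fixed. Place of the portafilter: cup in the recess, neck through the notch, handle to the cradle's -x. Origin: centre of the underside.
- sugar_shaker: Glass sugar shaker with a red top, 60 mm across, 119 mm high. Loose; leave it alone. Origin: centre of the underside.
- mug: Small white mug, 59 mm across, 55 mm high, with a handle. Loose; leave it alone. Origin: underside.
There are look-alikes about, which are no part of the job. Leave any blue or purple look-alike of the tamper alone.

How it is judged:
By the outcome, as a careful person would: the job done as asked, in the order asked, and still so for the second after the job is handed in, with the robot touching nothing.
It also fails if it takes over 136 s, if anything falls off the work surface, if the arm or the gripper's body presses on something with over 40 N, if the wrist force passes 120 N, or if a joint passes its speed limit or range.

### The arm

A 6-joint arm with a two-finger parallel gripper is mounted at the origin on a cart in front of the work surface, level with it; the furniture and walls round the work are solid. World frame = base frame: x ahead of the robot, y to its left, z up, the work surface at z = 0. Lengths are in m, angles in rad, forces in N, time in s.
With the tool pointing down it reaches from about 0.375 to 0.9 m from the base axis. Payload 3.1 kg.
Tool frame: the origin (TCP) lies between the finger pads; the fingertips stand manip.finger_overhang ahead of it and the grasp point (between the pads) lies 5 mm behind it (manip.finger_overhang is the distance from the TCP to the fingertips, in m); z points along the fingers, y is the line along which they close (so a half turn about z gives the same grasp; the last joint's range is limited). The gripper opens to 85 mm and grips with 20 to 120 N. Pads are 22 mm wide; open, the fingers measure 114 mm over their backs; the gripper's body (76 mm by 85 mm) begins 54 mm behind the grasp point. The pads swing forward as they close: fully open they stand 13 mm farther back than shut.
Start: joints at [-0.178, 0.527, 1.433, -0, 1.181, -0.178], TCP at [0.625, 0, 0.245] pointing down, gripper open.
Joint ranges: [-3.08, 3.08], [-0.75, 2.2], [0.22, 2.44], [-1.43, 4.57], [0, 2.65], [-2.85, 2.85]. Speed limits (rad/s): [2.79, 2.79, 3.14, 3.14, 3.14, 3.14].

### API

Orientations are given as a unit quaternion [x, y, z, w].
In Python, from station import manip gives the robot as it stands.
- The arm moves only by the tool drive_tool, never from a script. Its argument "plan" is a list of rows, each a list of 7 numbers: the shift along the tool's x, y, z in m, then the turn, a rotation vector about the tool's x, y, z in degrees, then the opening, from -1 (shut) to 1 (fully open). In form: [[x, y, z, wx, wy, wz, gripper], ...]. A call has 1 to 10 rows; each row shifts and turns the commanded pose from where the row before left it, along the tool's axes as they then stand; what a row does not reach is not made up. A row lasts 1/10 s, in which the tool goes at most 50 mm and 8.59 degrees, less where a joint would pass 70% of its speed; a pose out of reach is approached as far as the arm can. A call is refused whole if a number of a shift passes 0.05 or a number of a turn 8.59, either way. A call with a gripper value outside its range is refused whole. The fingers move at their own pace and stop on an object; "newtons" is the grip in N (left out, the last holds). Time passes only in rows, so rows that do not move let the fingers close. It gives the time, the measured TCP pose, the force, the opening and the grip force at its end, in the units of the state.
- manip.sense(): the state, without advancing time (a new reading comes with each control period).
- manip.snapshot(name): name is "scene" or "side" or "wrist"; returns a dict with "image" (420x560x3 uint8, red, green, blue), "z_map" (420x560 float32, m along the optical axis (not along the pixel's ray), 0 where there is no reading), "fov_y" (degrees; the focal length in pixels is half the picture's height over the tangent of half this angle, whatever the lens; pixels are square), "cx", "cy" (the principal point, pixels), "extrinsics" (4x4, takes a point from camera to world coordinates); the wrist camera has in their place "mount" (4x4, takes a point from camera to tool coordinates, whose origin is the TCP and whose axes are the flange's). Camera axes: x right, y up, looking along -z (the intrinsics and any distortion apply to the point x, -y, -z); pixel columns grow to the right and rows downward; lengths in m; the calibration is good to about 2 mm. A picture is of the moment at which its call begins: read the wrist's pose just before it.
- manip.sign_off(): hands the job in; it is judged then, once.
The state is a dict: "t": time; "q": joint angles; "qd": joint speeds; "tau": joint torques, N m; "tcp_pos": TCP position; "tool_rot": TCP orientation; "force": force on the tool from outside, world axes, zero at the start; "ft_torque": the same for the moment, N m; "finger_gap": opening from 0.0 (shut) to 1.0 (fully open); "gripper_force": force on a finger pad.
Only numpy, scipy, OpenCV 4.12 (cv2) and the standard library are available. Lean on these libraries where they do the work, as an engineer would, in place of code of your own. Each camera call takes 0.05 s, during which the arm holds its last target. There are 200 camera calls.

## Working session

There is one attempt and no reset: what is moved stays moved. The work goes in short steps, Python scripts to look and compute and a tool call to move; the robot and the scene stay as the last step left them, time stands still between calls to the robot, and variables do not carry over. Pictures are saved under pics/ and viewed, at most 16 in all, crops included, and the job is handed in when it is done.

Besides the shell and the picture viewer there is one more tool, called after "Call:" as name(argument=value, ...) on one line, values as JSON. drive_tool: Moves the arm, as the interface text tells. Its arguments: {"type":"object","properties":{"plan":{"type":"array"},"newtons":{"type":"number"}},"required":["plan"]}

```bash
ls; mkdir -p pics
cat > h.py <<'E'
import numpy as np, cv2
from station import manip
from scipy.spatial.transform import Rotation as R
def snap(n):
    s=manip.sense(); d=manip.snapshot(n)
    if 'mount' in d:
        T=np.eye(4); T[:3,:3]=R.from_quat(s['tool_rot']).as_matrix(); T[:3,3]=s['tcp_pos']
        d['extrinsics']=T@d['mount']
    d['f']=d['image'].shape[0]/2/np.tan(np.radians(d['fov_y'])/2)
    return d
def save(d,name): cv2.imwrite('pics/'+name,d['image'][:,:,::-1])
def ray(d,u,v,z):   # pixel -> world point on plane z
    E=d['extrinsics']; r=E[:3,:3]@np.array([(u-d['cx'])/d['f'],-(v-d['cy'])/d['f'],-1]); o=E[:3,3]
    return o+r*(z-o[2])/r[2]
def cloud(d):
    h,w=d['z_map'].shape; u,v=np.meshgrid(np.arange(w),np.arange(h)); z=d['z_map']
    p=np.stack([(u-d['cx'])/d['f']*z,-(v-d['cy'])/d['f']*z,-z],-1)
    return p@d['extrinsics'][:3,:3].T+d['extrinsics'][:3,3]
def proj(d,P):
    E=np.linalg.inv(d['extrinsics']); p=E[:3,:3]@np.array(P)+E[:3,3]
    return d['cx']+d['f']*p[0]/-p[2], d['cy']+d['f']*p[1]/p[2]
E
python3 - <<'E'
from h import *
s=manip.sense(); print({k:np.round(v,3) for k,v in s.items()}, manip.finger_overhang)
for n in('scene','side','wrist'):
    d=snap(n); save(d,n+'0.png'); print(n,{k:np.round(v,3) for k,v in d.items() if k not in('image','z_map')}, (d['z_map']>0).mean())
    np.savez(''+n+'0.npz',**d)
E
```

```text
pics
{'t': np.float64(0.0), 'q': array([-0.178,  0.528,  1.434,  0.   ,  1.181, -0.178]), 'qd': array([-0.   ,  0.002,  0.001,  0.   , -0.002,  0.   ]), 'tau': array([ 0.0000e+00, -4.4234e+01, -1.7802e+01, -0.0000e+00,  8.0000e-03,
        0.0000e+00]), 'tcp_pos': array([0.624, 0.   , 0.244]), 'tool_rot': array([ 0.707,  0.707, -0.001, -0.001]), 'force': array([ 0.164, -0.525, -0.2  ]), 'ft_torque': array([ 0.001, -0.004,  0.022]), 'gripper_force': np.float64(0.0), 'finger_gap': np.float64(1.002)} 0.014
scene {'fov_y': np.float64(44.406), 'cx': np.float64(278.665), 'cy': np.float64(206.598), 'extrinsics': array([[-0.898,  0.335, -0.285,  0.172],
       [-0.44 , -0.671,  0.597,  0.855],
       [ 0.009,  0.662,  0.75 ,  1.089],
       [ 0.   ,  0.   ,  0.   ,  1.   ]]), 'f': np.float64(514.513)} 0.9957440476190477
side {'fov_y': np.float64(52.689), 'cx': np.float64(273.468), 'cy': np.float64(210.821), 'extrinsics': array([[-0.956,  0.162, -0.244,  0.243],
       [-0.292, -0.593,  0.75 ,  0.974],
       [-0.023,  0.788,  0.615,  0.863],
       [ 0.   ,  0.   ,  0.   ,  1.   ]]), 'f': np.float64(424.076)} 0.9960884353741497
wrist {'fov_y': np.float64(64.419), 'cx': np.float64(278.592), 'cy': np.float64(206.289), 'mount': array([[ 0.001,  0.952,  0.307,  0.078],
       [ 1.   , -0.002,  0.   ,  0.   ],
       [ 0.001,  0.307, -0.952, -0.128],
       [ 0.   ,  0.   ,  0.   ,  1.   ]]), 'extrinsics': array([[ 1.   , -0.002,  0.002,  0.625],
       [ 0.001,  0.952,  0.307,  0.079],
       [-0.003, -0.307,  0.952,  0.373],
       [ 0.   ,  0.   ,  0.   ,  1.   ]]), 'f': np.float64(333.352)} 0.9959651360544217
```

View pictures.

View pics/scene0.png

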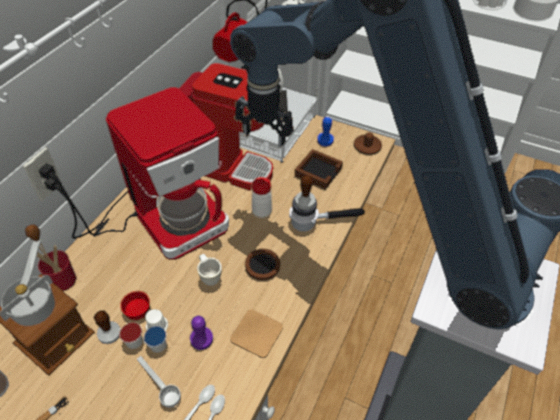

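View pics/side0.png

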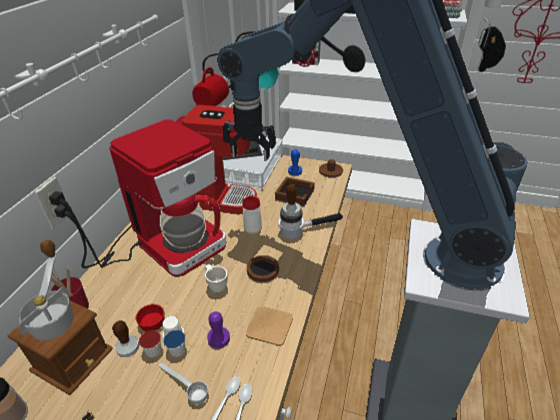

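Scene view: stack at (303,205), its handle pointing right to (362,212); cradle (318,168), ring post (368,143), stand (263,263), coaster (257,333), shaker (262,197), mug (208,270). Tampers are: the wooden-handled one on the stack (306,186), a wooden-handled one by the mill (105,325), blue (326,130) and purple (201,331). The one on the stack is meant.

Run:
```python
from h import *
d=dict(np.load('scene0.npz')); 
for n,u,v,z in [('stack top',307,178,.17),('cup base',303,222,0),('handle end',362,212,.022),('cradle',319,168,.03),('post base',368,146,.01),('post top',368,137,.048),('stand',263,262,.018),('coaster',257,333,.006),('shaker',262,185,.119),('mug',208,263,.055),('blue',326,141,0)]:
    print(n,ray(d,u,v,z).round(3), cloud(d)[v,u].round(3))
im=d['image']
c=np.hstack([cv2.resize(im[110:250,230:400],None,fx=3,fy=3,interpolation=cv2.INTER_CUBIC)])
cv2.imwrite('pics/crop1.png',c[:,:,::-1])
```

```text
stack top [0.5   0.005 0.17 ] [0.498 0.01  0.175]
cup base [0.501 0.008 0.   ] [0.487 0.044 0.047]
handle end [ 0.364 -0.08   0.022] [ 0.364 -0.075  0.027]
cradle [ 0.535 -0.178  0.03 ] [ 0.543 -0.2    0.008]
post base [ 0.444 -0.357  0.01 ] [ 0.443 -0.353  0.013]
post top [ 0.448 -0.353  0.048] [ 0.448 -0.355  0.046]
stand [0.533 0.187 0.018] [0.535 0.182 0.01 ]
coaster [0.458 0.363 0.006] [0.457 0.364 0.007]
shaker [0.613 0.034 0.119] [0.614 0.032 0.117]
mug [0.639 0.273 0.055] [0.648 0.261 0.034]
blue [ 0.574 -0.33   0.   ] [ 0.568 -0.313  0.016]
```

View pics/crop1.png

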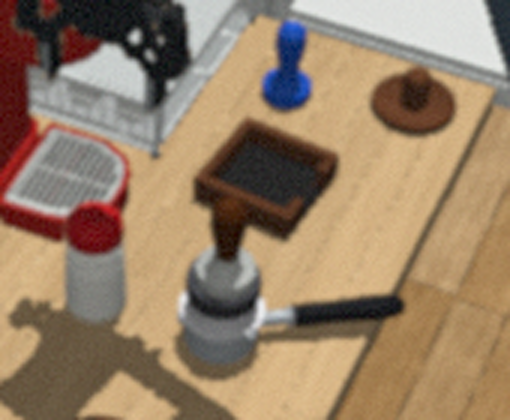

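View pics/wrist0.png

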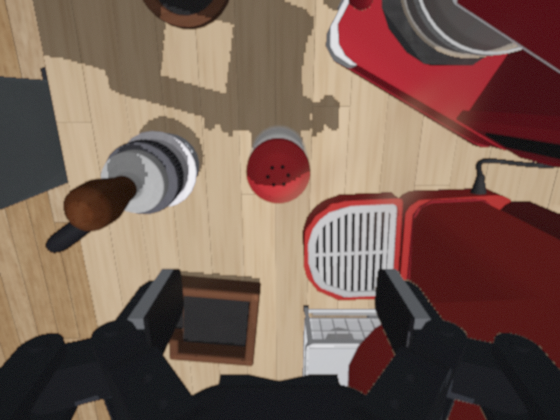

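The wrist view shows the shaker (278,170), the stack lower-left with its tamper's wooden handle top at (88,205), and the cradle (215,325). The crop confirms that the stack's top piece is a brown-handled tamper, so that is the one to take. I'll move the camera above it to measure.

Call:
drive_tool(plan=[[-0.005, -0.03, -0.03, 0, 0, 0, 1], [-0.005, -0.03, -0.03, 0, 0, 0, 1], [-0.005, -0.03, -0.03, 0, 0, 0, 1], [-0.005, -0.035, -0.01, 0, 0, 0, 1], [0, 0, 0, 0, 0, 0, 1], [0, 0, 0, 0, 0, 0, 1], [0, 0, 0, 0, 0, 0, 1]], newtons=40)

```text
t: 0.85
tcp_pos: [0.5006, -0.02, 0.3449]
tool_rot: [0.707, 0.707, 0.0, -0.0]
force: [-0.2, 0.5, -0.5]
finger_gap: 1.0
gripper_force: 0.0
```

Run:
```python
from h import *
s=manip.sense(); print(s['tcp_pos'],s['tool_rot'],s['qd'].round(3))
d=snap('wrist'); save(d,'wrist1.png'); np.savez('wrist1.npz',**d)
```

```text
[ 0.50056644 -0.01997046  0.3448558 ] [ 7.07087592e-01  7.07125960e-01  2.37748761e-05 -1.13001703e-04] [ 0.005  0.016 -0.008 -0.001  0.006 -0.002]
```

View pics/wrist1.png

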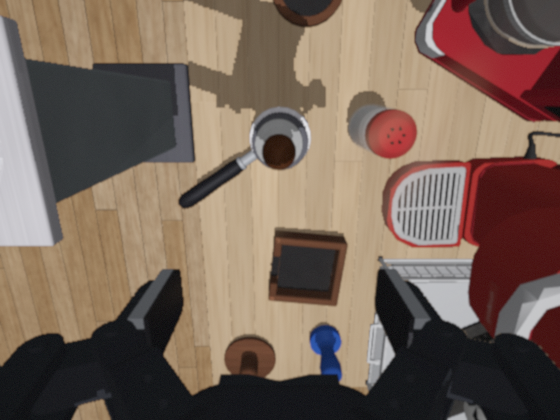

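Wrist view: stack (280,138) with the tamper's brown handle top (278,153) and the portafilter's black handle running to (188,200); cradle (308,268), post (250,358), shaker (390,133). Next I'll measure all of these.

Run:
```python
from h import *
d=dict(np.load('wrist1.npz')); C=cloud(d); im=d['image'].astype(int); hsv=cv2.cvtColor(d['image'],cv2.COLOR_RGB2HSV)
X,Y,Z=C[...,0],C[...,1],C[...,2]; ok=d['z_map']>0
print('table z', np.median(Z[(abs(X-.6)<.05)&(abs(Y+.08)<.03)]))
near=ok&(np.hypot(X-.5,Y-.005)<.06)
for a,b in [(.03,.045),(.045,.06),(.07,.09),(.09,.125),(.13,.15),(.15,.165),(.165,.175),(.175,.19)]:
    m=near&(Z>a)&(Z<b)
    if m.sum(): 
        P=C[m]; (c,r)=cv2.minEnclosingCircle(P[:,:2].astype(np.float32)); print(a,b,m.sum(),P.mean(0).round(4),np.round(c,4),round(r,4))
def circ(mask,z):
    n,l,st,ce=cv2.connectedComponentsWithStats(mask.astype(np.uint8)); i=1+st[1:,4].argmax()
    ct=max(cv2.findContours((l==i).astype(np.uint8),0,1)[0],key=len)[:,0]
    P=np.array([ray(d,u,v,z)[:2] for u,v in ct],np.float32); return P,ct
brown=(hsv[...,1]>90)&(hsv[...,2]<140)
# portafilter handle (black)
m=ok&(Z>.01)&(Z<.045)&(hsv[...,2]<70)&(np.hypot(X-.5,Y)<.2)&(X<.46)&(Y>-.15)
P=C[m]; mu=P.mean(0); v=np.linalg.svd(P[:,:2]-mu[:2],full_matrices=False)[2][0]; v*=np.sign(v[0])
t=(P[:,:2]-mu[:2])@v; print('handle',m.sum(),mu.round(4),'ang',np.degrees(np.arctan2(v[1],v[0])),'end',mu[:2]+v*t.min(),'start',mu[:2]+v*t.max())
print('cup from end', mu[:2]+v*(t.min()+.171))
# cradle
m=ok&(Z>.022)&(Z<.04)&(abs(X-.535)<.08)&(abs(Y+.185)<.085)
r=cv2.minAreaRect(C[m][:,:2].astype(np.float32)); print('cradle top',m.sum(),r)
m2=ok&(Z<.016)&(Z>-.01)&(abs(X-.535)<.05)&(abs(Y+.185)<.05); print('floor z',np.median(Z[m2]))
np.set_printoptions(linewidth=200)
c,s=r[0]; 
for side,(dx,dy) in dict(mx=(-1,0),px=(1,0),my=(0,-1),py=(0,1)).items():
    out=[]
    for k in np.arange(-.04,.041,.008):
        p=np.array(r[0])+np.array([dx,dy])*.048+np.array([-dy,dx])*k
        q=ok&(np.hypot(X-p[0],Y-p[1])<.006); out.append(round(float(np.median(Z[q])),3) if q.any() else None)
    print(side,out)
for a,b in[(.004,.02),(.04,.055)]:
    m=ok&(Z>a)&(Z<b)&(np.hypot(X-.447,Y+.355)<.055); print('post',a,m.sum(),C[m].mean(0).round(4) if m.any() else 0, cv2.minEnclosingCircle(C[m][:,:2].astype(np.float32)) if m.any() else 0)
```

```text
table z 0.0001318587408364047
0.03 0.045 285 [0.5008 0.0274 0.0431] [0.4921 0.0028] 0.0521
0.045 0.06 152 [0.502  0.0344 0.0456] [0.502  0.0107] 0.0383
0.07 0.09 729 [0.5051 0.0195 0.0853] [0.5016 0.0109] 0.0334
0.09 0.125 875 [0.5001 0.0212 0.1026] [0.5004 0.0112] 0.0265
0.15 0.165 74 [0.5004 0.0235 0.1589] [0.5005 0.0154] 0.0158
0.165 0.175 484 [0.5004 0.0133 0.1717] [0.5005 0.0108] 0.0159
0.175 0.19 436 [0.5005 0.0112 0.1773] [0.5005 0.0112] 0.0115
handle 971 [ 0.4057 -0.0529  0.0309] ang 34.359963242391544 end [ 0.36331089 -0.08191105] start [ 0.44577605 -0.02553058]
cup from end [0.50447278 0.01459969]
cradle top 1833 ((0.5429009199142456, -0.18947474658489227), (0.1087825670838356, 0.10864254087209702), 84.16373443603516)
floor z 0.007712037279893391
mx [0.029, 0.029, 0.027, 0.008, 0.008, 0.008, 0.008, 0.015, 0.029, 0.029, 0.028]
px [0.029, 0.03, 0.029, 0.029, 0.029, 0.029, 0.029, 0.029, 0.028, 0.029, 0.029]
my [0.029, 0.029, 0.029, 0.03, 0.029, 0.028, 0.027, 0.026, 0.026, 0.022, 0.028]
py [0.02, 0.023, 0.024, 0.028, 0.029, 0.029, 0.03, 0.03, 0.029, 0.029, 0.029]
post 0.004 1376 [ 0.4518 -0.3584  0.0095] ((0.45063674449920654, -0.367965966463089), 0.0451543927192688)
post 0.04 91 [ 0.4522 -0.3599  0.0433] ((0.45144516229629517, -0.36515936255455017), 0.013410181738436222)
```

Call:
drive_tool(plan=[[0.03, 0, 0, 0, 0, 0, 1], [0.045, 0, 0, 0, 0, 0, 1], [0.045, 0, 0, 0, 0, 0, 1], [0.045, 0, 0, 0, 0, 0, 1], [0.045, 0, 0, 0, 0, 0, 1], [0.045, 0, 0, 0, 0, 0, 1], [0.045, 0, 0, 0, 0, 0, 1], [0.04, 0, 0, 0, 0, 0, 1], [0, 0, 0, 0, 0, 0, 1], [0, 0, 0, 0, 0, 0, 1]])

```text
t: 1.9
tcp_pos: [0.4999, 0.321, 0.3438]
tool_rot: [0.706, 0.708, -0.001, -0.0]
force: [-0.3, -0.8, -0.7]
finger_gap: 0.999
gripper_force: 0.0
```

Call:
drive_tool(plan=[[0, 0, 0, 0, 0, 0, 1], [0, 0, 0, 0, 0, 0, 1], [0, 0, 0, 0, 0, 0, 1], [0, 0, 0, 0, 0, 0, 1]])

```text
t: 2.3
tcp_pos: [0.5003, 0.3191, 0.3455]
tool_rot: [0.708, 0.707, 0.0, 0.0]
force: [-0.7, -0.3, -0.1]
finger_gap: 0.999
gripper_force: 0.0
```

Run:
```python
from h import *
s=manip.sense(); print(s['tcp_pos'],s['tool_rot'].round(4),s['qd'].round(3))
d=snap('wrist'); save(d,'wrist2.png'); np.savez('wrist2.npz',**d)
C=cloud(d); X,Y,Z=C[...,0],C[...,1],C[...,2]
m=(Z>.014)&(Z<.03)&(np.hypot(X-.533,Y-.187)<.06); print('stand',m.sum(),cv2.minEnclosingCircle(C[m][:,:2].astype(np.float32)))
m=(Z>.003)&(Z<.012)&(abs(X-.458)<.075)&(abs(Y-.363)<.075); print('coaster',m.sum(),cv2.minAreaRect(C[m][:,:2].astype(np.float32)))
m=(Z>.04)&(np.hypot(X-.64,Y-.27)<.06); print('mug',C[m].mean(0))
```

```text
[0.50029221 0.31912987 0.34553762] [7.076e-01 7.066e-01 1.000e-04 1.000e-04] [ 0.004  0.    -0.001  0.    -0.001 -0.002]
stand 1126 ((0.5351815223693848, 0.18944324553012848), 0.04564521834254265)
coaster 4945 ((0.4629726707935333, 0.3742019534111023), (0.12038947641849518, 0.12319505959749222), 88.62762451171875)
mug [0.63833145 0.27830449 0.05088863]
```

View pics/wrist2.png

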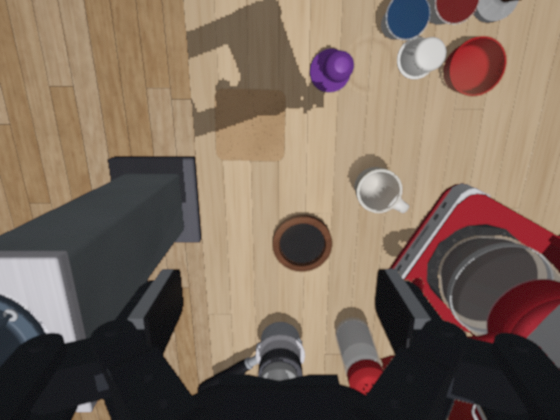

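The stand is at (302,243) and the coaster spans about (216-286, 88-161). The depth mask for the coaster leaked, so I'll redo it. The mug (380,190) and the purple tamper (335,68) are clear of it.

Run:
```python
from h import *
d=dict(np.load('wrist2.npz')); C=cloud(d); Z=cv2.medianBlur(d['z_map'],5); d['z_map']=Z; C=cloud(d); X,Y,Z=C[...,0],C[...,1],C[...,2]
m=((Z>.0035)&(Z<.012)&(abs(X-.458)<.075)&(abs(Y-.363)<.075)).astype(np.uint8); m=cv2.morphologyEx(m,cv2.MORPH_OPEN,np.ones((9,9)))
print(m.sum(),cv2.minAreaRect(C[m>0][:,:2].astype(np.float32)))
print([ray(d,*p,.006).round(4) for p in [(251,125),(216,88),(286,161)]])
```

```text
4958 ((0.4606681168079376, 0.362085223197937), (0.09592033177614212, 0.09612766653299332), 88.73538970947266)
[array([0.4627, 0.3634, 0.006 ]), array([0.4176, 0.4111, 0.006 ]), array([0.5109, 0.3138, 0.006 ])]
```

Call:
drive_tool(plan=[[-0.03, 0, 0.0, 0, 0, 0, 1], [-0.045, 0, 0, 0, 0, 0, 1], [-0.045, 0, 0, 0, 0, 0, 1], [-0.045, 0, 0, 0, 0, 0, 1], [-0.045, 0, 0, 0, 0, 0, 1], [-0.045, 0, 0, 0, 0, 0, 1], [-0.035, 0, 0.03, 0, 0, 0, 1], [-0.018, 0, 0.03, 0, 0, 0, 1], [0, 0, 0.02, 0, 0, 0, 1], [0, 0, 0, 0, 0, 0, 1]])

```text
t: 3.35
tcp_pos: [0.498, 0.0113, 0.263]
tool_rot: [0.708, 0.706, -0.002, -0.003]
force: [-0.8, 1.2, 1.0]
finger_gap: 0.996
gripper_force: 0.0
```

Call:
drive_tool(plan=[[0, 0, 0, 0, 0, 0, 1], [0, 0, 0, 0, 0, 0, 1]])

```text
t: 3.55
tcp_pos: [0.5009, 0.0122, 0.2667]
tool_rot: [0.707, 0.707, 0.001, 0.001]
force: [1.2, -0.4, 0.5]
finger_gap: 0.998
gripper_force: 0.0
```

Call:
drive_tool(plan=[[-0.001, 0, 0.03, 0, 0, 0, 1], [0, 0, 0.03, 0, 0, 0, 1], [0, 0, 0.03, 0, 0, 0, 1], [0, 0, 0.02, 0, 0, 0, 1], [0, 0, 0.01, 0, 0, 0, 1], [0, 0, 0, 0, 0, 0, 1], [0, 0, 0, 0, 0, 0, -0.2], [0, 0, 0, 0, 0, 0, -1], [0, 0, 0, 0, 0, 0, -1], [0, 0, 0, 0, 0, 0, -1]], newtons=40)

```text
t: 4.55
tcp_pos: [0.5005, 0.0109, 0.1463]
tool_rot: [0.707, 0.707, 0.0, 0.001]
force: [-0.8, 0.3, 8.1]
finger_gap: 0.361
gripper_force: 39.0
```

Call:
drive_tool(plan=[[0, 0, 0, 0, 0, 0, -1], [0, 0, 0, 0, 0, 0, -1], [0, 0, 0, 0, 0, 0, -1], [0, 0, 0, 0, 0, 0, -1]])

```text
t: 4.95
tcp_pos: [0.5004, 0.0109, 0.1464]
tool_rot: [0.707, 0.707, 0.0, 0.001]
force: [-1.8, 0.4, 5.7]
finger_gap: 0.363
gripper_force: 39.2
```

Call:
drive_tool(plan=[[0, 0, -0.004, 0, 0, 0, -1], [0, 0, -0.008, 0, 0, 0, -1], [0, 0, -0.01, 0, 0, 0, -1], [0, 0, -0.02, 0, 0, 0, -1], [0, 0, -0.03, 0, 0, 0, -1], [0, 0, 0, 0, 0, 0, -1], [0, 0, 0, 0, 0, 0, -1]], newtons=50)

```text
t: 5.65
tcp_pos: [0.5001, 0.011, 0.218]
tool_rot: [0.707, 0.707, 0.0, 0.001]
force: [-2.2, -0.3, -3.0]
finger_gap: 0.357
gripper_force: 49.9
```

Run:
```python
from h import *
d=snap('wrist'); 
e=snap('scene')
cv2.imwrite('pics/p3.png',np.hstack([d['image'],cv2.resize(e['image'][110:250,220:300],(240,420))])[:,:,::-1])
C=cloud(e);X,Y,Z=C[...,0],C[...,1],C[...,2]
m=(np.hypot(X-.5,Y-.01)<.06)&(Z>.06)
h,b=np.histogram(Z[m],bins=np.arange(.06,.3,.01)); print(list(zip(b.round(2),h)))
C=cloud(d);X,Y,Z=C[...,0],C[...,1],C[...,2]
for a,b in [(.04,.05),(.07,.09),(.09,.12)]:
    m=(np.hypot(X-.5,Y-.01)<.06)&(Z>a)&(Z<b); print(a,m.sum(),m.any() and (cv2.minEnclosingCircle(C[m][:,:2].astype(np.float32)),Z[m].max()))
```

```text
[(np.float64(0.06), np.int64(45)), (np.float64(0.07), np.int64(63)), (np.float64(0.08), np.int64(391)), (np.float64(0.09), np.int64(3)), (np.float64(0.1), np.int64(0)), (np.float64(0.11), np.int64(0)), (np.float64(0.12), np.int64(0)), (np.float64(0.13), np.int64(0)), (np.float64(0.14), np.int64(0)), (np.float64(0.15), np.int64(18)), (np.float64(0.16), np.int64(79)), (np.float64(0.17), np.int64(162)), (np.float64(0.18), np.int64(29)), (np.float64(0.19), np.int64(22)), (np.float64(0.2), np.int64(32)), (np.float64(0.21), np.int64(58)), (np.float64(0.22), np.int64(73)), (np.float64(0.23), np.int64(77)), (np.float64(0.24), np.int64(122)), (np.float64(0.25), np.int64(124)), (np.float64(0.26), np.int64(102)), (np.float64(0.27), np.int64(115)), (np.float64(0.28), np.int64(100))]
0.04 888 (((0.5020274519920349, 0.010948123410344124), 0.03893795609474182), np.float64(0.04997215877172251))
0.07 2674 (((0.5016767978668213, 0.011641697958111763), 0.033275604248046875), np.float64(0.08803588305157345))
0.09 0 False
```

View pics/p3.png

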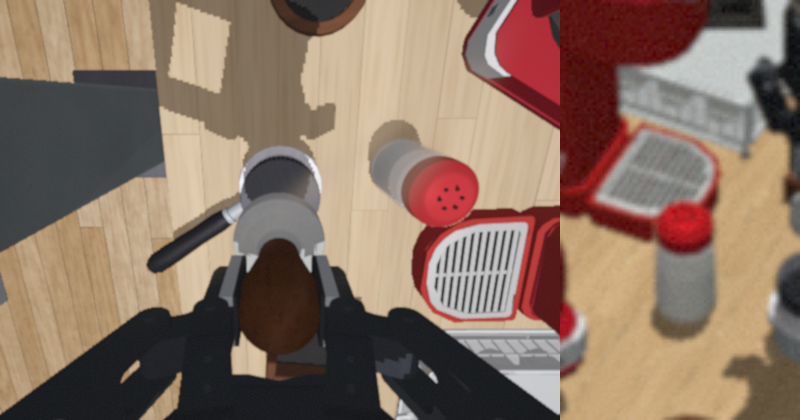

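The tamper is held upright at (280,300) and the leveller and ring stayed put at (280,185). Now carry it to the stand.

Call:
drive_tool(plan=[[0.015, 0.005, 0, 0, 0, 0, -1], [0.03, 0.006, 0, 0, 0, 0, -1], [0.035, 0.006, 0, 0, 0, 0, -1], [0.035, 0.006, 0, 0, 0, 0, -1], [0.03, 0.006, 0, 0, 0, 0, -1], [0.02, 0.004, 0.01, 0, 0, 0, -1], [0.013, 0.002, 0.02, 0, 0, 0, -1], [0, 0, 0.03, 0, 0, 0, -1], [0, 0, 0.03, 0, 0, 0, -1], [0, 0, 0.02, 0, 0, 0, -1]])

```text
t: 6.75
tcp_pos: [0.5326, 0.1889, 0.1038]
tool_rot: [0.707, 0.707, -0.002, -0.002]
force: [-0.8, -0.7, -3.2]
finger_gap: 0.356
gripper_force: 49.9
```

Call:
drive_tool(plan=[[0, 0, 0.01, 0, 0, 0, -1], [0, 0, 0, 0, 0, 0, -1], [0, 0, 0, 0, 0, 0, -1], [0, 0, 0, 0, 0, 0, -1]])

```text
t: 7.15
tcp_pos: [0.5359, 0.1891, 0.0983]
tool_rot: [0.707, 0.707, 0.001, 0.001]
force: [0.3, -0.5, -1.9]
finger_gap: 0.36
gripper_force: 49.9
```

Run:
```python
from h import *
s=manip.sense(); p=s['tcp_pos']; print(p.round(4))
for n in ('scene','wrist'):
    d=snap(n); C=cloud(d);X,Y,Z=C[...,0],C[...,1],C[...,2]
    for a,b in [(.014,.022),(.04,.06)]:
        m=(np.hypot(X-.535,Y-.189)<.06)&(Z>a)&(Z<b); print(n,a,m.sum(),m.any() and (C[m].mean(0).round(4),cv2.minEnclosingCircle(C[m][:,:2].astype(np.float32))))
    if n=='scene': cv2.imwrite('pics/p4.png',cv2.resize(d['image'][200:310,190:340],None,fx=4,fy=4,interpolation=2)[:,:,::-1])
```

```text
[0.5359 0.1891 0.0983]
scene 0.014 258 (array([0.5284, 0.2008, 0.0173]), ((0.5345005989074707, 0.190126433968544), 0.04619458317756653))
scene 0.04 240 (array([0.5308, 0.199 , 0.0526]), ((0.5357874631881714, 0.18867914378643036), 0.02787749469280243))
wrist 0.014 4099 (array([0.5349, 0.2061, 0.0175]), ((0.5353295207023621, 0.18924325704574585), 0.04546400532126427))
wrist 0.04 3952 (array([0.5362, 0.2006, 0.0543]), ((0.5362173318862915, 0.18945802748203278), 0.026556676253676414))
```

View pics/p4.png

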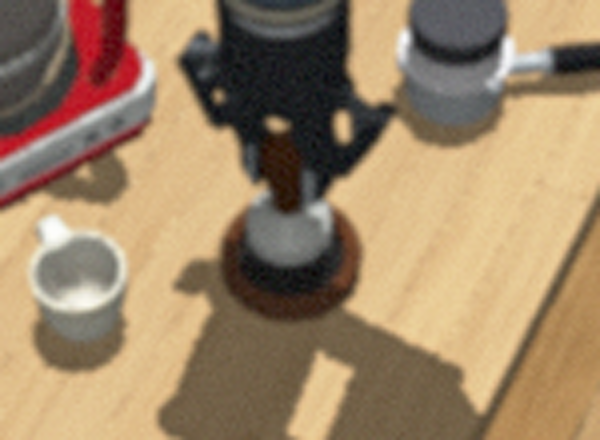

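The tamper's foot (285,240) hangs level over the well and is centred to within 1 mm. Lower the last 30 mm.

Call:
drive_tool(plan=[[0, -0.001, 0.01, 0, 0, 0, -1], [0, 0, 0.01, 0, 0, 0, -1], [0, 0, 0.006, 0, 0, 0, -1], [0, 0, 0.002, 0, 0, 0, -1], [0, 0, 0.001, 0, 0, 0, -1], [0, 0, 0, 0, 0, 0, -1], [0, 0, 0, 0, 0, 0, -1]])

```text
t: 7.95
tcp_pos: [0.5333, 0.189, 0.0685]
tool_rot: [0.707, 0.707, -0.001, -0.0]
force: [-2.8, -1.4, 2.8]
finger_gap: 0.355
gripper_force: 50.5
```

Call:
drive_tool(plan=[[0, 0, 0.0005, 0, 0, 0, -0.2], [0, 0, 0, 0, 0, 0, 0], [0, 0, 0, 0, 0, 0, 0.5], [0, 0, 0, 0, 0, 0, 1], [0, 0, 0, 0, 0, 0, 1], [0, 0, 0, 0, 0, 0, 1], [0, 0, -0.02, 0, 0, 0, 1], [0, 0, -0.04, 0, 0, 0, 1], [0, 0, -0.05, 0, 0, 0, 1], [0, 0, -0.05, 0, 0, 0, 1]])

```text
t: 8.95
tcp_pos: [0.5334, 0.1889, 0.229]
tool_rot: [0.707, 0.707, -0.001, -0.0]
force: [1.1, 0.3, 0.3]
finger_gap: 0.997
gripper_force: 0.0
```

Call:
drive_tool(plan=[[-0.03, -0.004, 0, 0, 0, 0, 1], [-0.04, -0.008, 0, 0, 0, 0, 1], [-0.04, -0.008, 0, 0, 0, 0, 1], [-0.04, -0.008, 0, 0, 0, 0, 1], [-0.028, -0.005, 0, 0, 0, 0, 1], [0, 0, 0, 0, 0, 0, 1], [0, 0, 0, 0, 0, 0, 1], [0, 0, 0, 0, 0, 0, 1]])

```text
t: 9.75
tcp_pos: [0.5011, 0.0119, 0.2278]
tool_rot: [0.707, 0.707, 0.0, -0.0]
force: [0.4, -0.2, -0.9]
finger_gap: 1.002
gripper_force: 0.0
```

Run:
```python
from h import *
s=manip.sense(); p=s['tcp_pos']; print(p.round(4),s['tool_rot'].round(4))
for n in ('scene','wrist'):
    d=snap(n); C=cloud(d);X,Y,Z=C[...,0],C[...,1],C[...,2]
    for c,a,b in [((.535,.189),.03,.045),((.535,.189),.09,.11),((.5,.01),.04,.05),((.5,.01),.07,.09)]:
        m=(np.hypot(X-c[0],Y-c[1])<.06)&(Z>a)&(Z<b); print(n,c,a,m.sum(),m.any() and (C[m].mean(0).round(4),cv2.minEnclosingCircle(C[m][:,:2].astype(np.float32)),Z[m].max()))
```

```text
[0.5011 0.0119 0.2278] [ 7.069e-01  7.073e-01  2.000e-04 -1.000e-04]
scene (0.535, 0.189) 0.03 36 (array([0.5293, 0.1946, 0.0354]), ((0.5323977470397949, 0.19255700707435608), 0.01644911617040634), np.float64(0.044893923236746236))
scene (0.535, 0.189) 0.09 99 (array([0.5315, 0.1914, 0.0964]), ((0.5326119065284729, 0.18939389288425446), 0.015770630910992622), np.float64(0.10264124192336754))
scene (0.5, 0.01) 0.04 142 (array([0.4949, 0.0285, 0.0446]), ((0.5012092590332031, 0.01198121439665556), 0.03859231621026993), np.float64(0.04988671830853364))
scene (0.5, 0.01) 0.07 443 (array([0.4992, 0.0155, 0.0839]), ((0.5025120377540588, 0.0129587696865201), 0.03592674434185028), np.float64(0.08999445625811486))
wrist (0.535, 0.189) 0.03 0 False
wrist (0.535, 0.189) 0.09 0 False
wrist (0.5, 0.01) 0.04 833 (array([0.5028, 0.0348, 0.0448]), ((0.5020944476127625, 0.011135716922581196), 0.03875156491994858), np.float64(0.04999935741650435))
wrist (0.5, 0.01) 0.07 4675 (array([0.5018, 0.0132, 0.0854]), ((0.5017297863960266, 0.011307796463370323), 0.03337804228067398), np.float64(0.08803814587921005))
```

Run:
```python
from h import *
d=dict(np.load('wrist1.npz')); z=d['z_map']; d2=dict(d); d2['extrinsics']=d['mount']; C=cloud(d2)
x,y,zt=C[...,0],C[...,1],C[...,2]
m=(abs(y)<.07)&(abs(y)>.03)&(abs(x)<.03)&(zt<.04)&(zt>-.08)
P=C[m]; print(m.sum(),P.min(0),P.max(0)); h,b=np.histogram(P[:,2],bins=np.arange(-.08,.041,.005)); print(list(zip(b.round(3),h)))
for s in(-1,1):
    Q=P[(np.sign(P[:,1])==s)&(P[:,2]>-.03)]; print(np.percentile(abs(Q[:,1]),[1,50,99]),Q[:,2].max())
```

```text
29438 [-0.01386258 -0.06999949 -0.07732992] [0.01792681 0.0699955  0.00178836]
[(np.float64(-0.08), np.int64(103)), (np.float64(-0.075), np.int64(1408)), (np.float64(-0.07), np.int64(3093)), (np.float64(-0.065), np.int64(3153)), (np.float64(-0.06), np.int64(3375)), (np.float64(-0.055), np.int64(7607)), (np.float64(-0.05), np.int64(2821)), (np.float64(-0.045), np.int64(1171)), (np.float64(-0.04), np.int64(950)), (np.float64(-0.035), np.int64(865)), (np.float64(-0.03), np.int64(1104)), (np.float64(-0.025), np.int64(979)), (np.float64(-0.02), np.int64(880)), (np.float64(-0.015), np.int64(790)), (np.float64(-0.01), np.int64(678)), (np.float64(-0.005), np.int64(407)), (np.float64(0.0), np.int64(54)), (np.float64(0.005), np.int64(0)), (np.float64(0.01), np.int64(0)), (np.float64(0.015), np.int64(0)), (np.float64(0.02), np.int64(0)), (np.float64(0.025), np.int64(0)), (np.float64(0.03), np.int64(0)), (np.float64(0.035), np.int64(0))]
[0.04197218 0.04262633 0.05579389] 0.0016272836352351494
[0.04255434 0.04321818 0.05629553] 0.0017883604863038194
```

Call:
drive_tool(plan=[[-0.0005, 0.0005, 0.03, 0, 0, 0, 1], [0, 0, 0.04, 0, 0, 0, 1], [0, 0, 0.04, 0, 0, 0, 1], [0, 0, 0.025, 0, 0, 0, 1], [0, 0, 0.015, 0, 0, 0, 1], [0, 0, 0.007, 0, 0, 0, 1], [0, 0, 0, 0, 0, 0, 1], [0, 0, 0, 0, 0, 0, 1]])

```text
t: 10.65
tcp_pos: [0.5021, 0.0109, 0.0713]
tool_rot: [0.707, 0.707, 0.0, 0.001]
force: [0.1, 0.0, -0.1]
finger_gap: 1.0
gripper_force: 0.0
```

Call:
drive_tool(plan=[[0, 0, 0, 0, 0, 0, 0.7], [0, 0, 0, 0, 0, 0, 0.5], [0, 0, 0, 0, 0, 0, 0.3], [0, 0, 0, 0, 0, 0, 0.1], [0, 0, 0, 0, 0, 0, 0.1], [0, 0, 0, 0, 0, 0, 0.1]], newtons=40)

```text
t: 11.25
tcp_pos: [0.5021, 0.0105, 0.0722]
tool_rot: [0.707, 0.707, 0.001, 0.001]
force: [-0.7, 1.3, 5.5]
finger_gap: 0.761
gripper_force: 43.3
```

Call:
drive_tool(plan=[[0, 0, -0.003, 0, 0, 0, -0.2], [0, 0, -0.004, 0, 0, 0, -0.2], [0, 0, -0.006, 0, 0, 0, -0.2], [0, 0, -0.01, 0, 0, 0, -0.2], [0, 0, -0.02, 0, 0, 0, -0.2], [0, 0, 0, 0, 0, 0, -0.2], [0, 0, 0, 0, 0, 0, -0.2]])

```text
t: 11.95
tcp_pos: [0.5018, 0.0105, 0.1143]
tool_rot: [0.707, 0.707, 0.0, 0.001]
force: [-0.7, 0.1, -1.9]
finger_gap: 0.76
gripper_force: 44.8
```

Run:
```python
from h import *
s=manip.sense(); p=s['tcp_pos']; print(p.round(4),s['tool_rot'].round(4))
d=snap('wrist'); e=snap('scene')
cv2.imwrite('pics/p5.png',np.hstack([d['image'],cv2.resize(e['image'][150:240,260:320],(240,420),interpolation=2)])[:,:,::-1])
for n,d in (('scene',e),('wrist',d)):
    C=cloud(d);X,Y,Z=C[...,0],C[...,1],C[...,2]
    for c,a,b in [((.5,.01),.04,.05),((.5,.01),.058,.07),((.5,.01),.12,.14)]:
        m=(np.hypot(X-c[0],Y-c[1])<.045)&(Z>a)&(Z<b); print(n,c,a,m.sum(),m.any() and (C[m].mean(0).round(4),cv2.minEnclosingCircle(C[m][:,:2].astype(np.float32)),Z[m].max()))
```

```text
[0.5018 0.0105 0.1143] [7.071e-01 7.071e-01 4.000e-04 6.000e-04]
scene (0.5, 0.01) 0.04 179 (array([0.4977, 0.0231, 0.0449]), ((0.5025693774223328, 0.012605751864612103), 0.04082760959863663), np.float64(0.04996776998581742))
scene (0.5, 0.01) 0.058 106 (array([0.496 , 0.024 , 0.0629]), ((0.5015923380851746, 0.013868875801563263), 0.03261315077543259), np.float64(0.06999904989540062))
scene (0.5, 0.01) 0.12 443 (array([0.5016, 0.0151, 0.1272]), ((0.49986159801483154, 0.010247481055557728), 0.044920388609170914), np.float64(0.13992968319051824))
wrist (0.5, 0.01) 0.04 2195 (array([0.5023, 0.0332, 0.0449]), ((0.5022897720336914, 0.010836069472134113), 0.038656316697597504), np.float64(0.04998283943671972))
wrist (0.5, 0.01) 0.058 1439 (array([0.5023, 0.0328, 0.0631]), ((0.5023605227470398, 0.017046896740794182), 0.0309627465903759), np.float64(0.06548023957754145))
wrist (0.5, 0.01) 0.12 21338 (array([0.5015, 0.0144, 0.128 ]), ((0.5001089572906494, 0.01649092510342598), 0.044447965919971466), np.float64(0.1399964226073586))
```

View pics/p5.png

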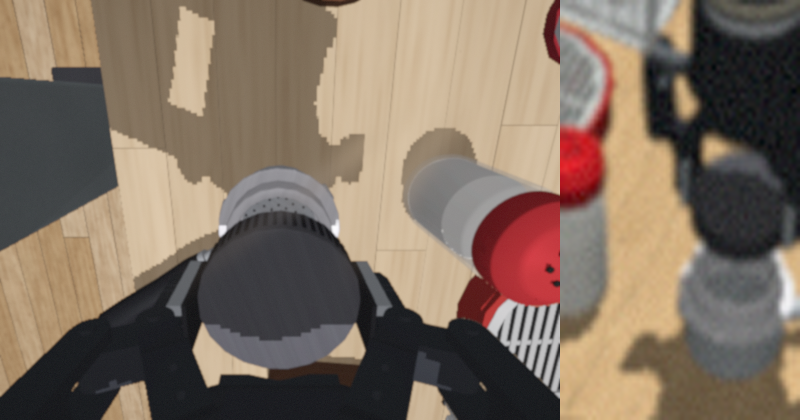

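The leveller hangs level in the gripper at (280,290), and the ring stayed seated in the cup at (280,195). I'll raise it above the tamper's height and carry it to the coaster.

Call:
drive_tool(plan=[[0, 0, -0.03, 0, 0, 0, -0.2], [0, 0, -0.04, 0, 0, 0, -0.2], [0.02, 0, -0.01, 0, 0, 0, -0.2], [0.03, -0.005, 0, 0, 0, 0, -0.2], [0.04, -0.005, 0, 0, 0, 0, -0.2], [0.04, -0.005, 0, 0, 0, 0, -0.2], [0.04, -0.005, 0, 0, 0, 0, -0.2], [0.04, -0.005, 0, 0, 0, 0, -0.2], [0.04, -0.005, 0, 0, 0, 0, -0.2], [0.04, -0.005, 0, 0, 0, 0, -0.2]])

```text
t: 13.05
tcp_pos: [0.4654, 0.3019, 0.1926]
tool_rot: [0.707, 0.707, -0.001, -0.0]
force: [0.9, -0.3, -1.7]
finger_gap: 0.751
gripper_force: 45.9
```

Call:
drive_tool(plan=[[0.035, -0.004, 0, 0, 0, 0, -0.2], [0.02, -0.002, 0, 0, 0, 0, -0.2], [0.006, 0, 0.02, 0, 0, 0, -0.2], [0, 0, 0.04, 0, 0, 0, -0.2], [0, 0, 0.04, 0, 0, 0, -0.2], [0, 0, 0.03, 0, 0, 0, -0.2], [0, 0, 0.01, 0, 0, 0, -0.2], [0, 0, 0, 0, 0, 0, -0.2], [0, 0, 0, 0, 0, 0, -0.2], [0, 0, 0, 0, 0, 0, -0.2]])

```text
t: 14.05
tcp_pos: [0.4617, 0.3621, 0.0555]
tool_rot: [0.707, 0.707, 0.002, 0.001]
force: [0.5, -1.2, -2.0]
finger_gap: 0.756
gripper_force: 45.7
```

Run:
```python
from h import *
s=manip.sense(); p=s['tcp_pos']; print(p.round(4),s['tool_rot'].round(4))
for n in ('scene','side'):
    d=snap(n); C=cloud(d);X,Y,Z=C[...,0],C[...,1],C[...,2]
    m=(np.hypot(X-p[0],Y-p[1])<.036)&(Z>.06)&(Z<.085); print(n,m.sum(),C[m].mean(0).round(4),cv2.minEnclosingCircle(C[m][:,:2].astype(np.float32)),np.percentile(Z[m],[2,98]))
```

```text
[0.4617 0.3621 0.0555] [7.071e-01 7.071e-01 1.600e-03 5.000e-04]
scene 480 [0.4639 0.3719 0.0684] ((0.46176329255104065, 0.3659721314907074), 0.03504999354481697) [0.06240246 0.07711749]
side 515 [0.4631 0.3681 0.0691] ((0.4616921842098236, 0.3620803952217102), 0.035990532487630844) [0.06105949 0.07637537]
```

Call:
drive_tool(plan=[[0, -0.001, 0.01, 0, 0, 0, -0.2], [0, 0, 0.01, 0, 0, 0, -0.2], [0, 0, 0.006, 0, 0, 0, -0.2], [0, 0, 0.002, 0, 0, 0, -0.2], [0, 0, 0.001, 0, 0, 0, -0.2], [0, 0, 0, 0, 0, 0, -0.2], [0, 0, 0, 0, 0, 0, -0.2]])

```text
t: 14.85
tcp_pos: [0.4589, 0.3612, 0.0262]
tool_rot: [0.707, 0.707, -0.001, -0.0]
force: [-4.0, -2.4, 13.2]
finger_gap: 0.759
gripper_force: 47.2
```

Call:
drive_tool(plan=[[0, 0, 0, 0, 0, 0, 0.6], [0, 0, 0, 0, 0, 0, 0.8], [0, 0, 0, 0, 0, 0, 1], [0, 0, 0, 0, 0, 0, 1], [0, 0, 0, 0, 0, 0, 1], [0, 0, -0.01, 0, 0, 0, 1], [0, 0, -0.03, 0, 0, 0, 1], [0, 0, -0.045, 0, 0, 0, 1], [0, 0, -0.045, 0, 0, 0, 1], [0, 0, -0.045, 0, 0, 0, 1]])

```text
t: 15.85
tcp_pos: [0.4592, 0.3613, 0.2021]
tool_rot: [0.707, 0.707, 0.0, 0.0]
force: [1.8, -0.1, -0.5]
finger_gap: 1.007
gripper_force: 0.0
```

Call:
drive_tool(plan=[[-0.03, 0.003, 0, 0, 0, 0, 1], [-0.045, 0.005, 0, 0, 0, 0, 1], [-0.045, 0.006, 0, 0, 0, 0, 1], [-0.045, 0.006, 0, 0, 0, 0, 1], [-0.045, 0.006, 0, 0, 0, 0, 1], [-0.045, 0.006, 0, 0, 0, 0, 1], [-0.045, 0.006, 0, 0, 0, 0, 1], [-0.035, 0.003, 0, 0, 0, 0, 1], [-0.015, 0.001, 0, 0, 0, 0, 1], [0, 0, 0, 0, 0, 0, 1]])

```text
t: 16.85
tcp_pos: [0.5018, 0.01, 0.2003]
tool_rot: [0.708, 0.706, 0.0, 0.0]
force: [-0.0, 0.6, -0.7]
finger_gap: 0.998
gripper_force: 0.0
```

Call:
drive_tool(plan=[[0, 0, 0, 0, 0, 0, 1], [0, 0, 0, 0, 0, 0, 1]])

```text
t: 17.05
tcp_pos: [0.501, 0.0131, 0.1999]
tool_rot: [0.706, 0.708, 0.0, -0.0]
force: [0.1, 1.3, 0.2]
finger_gap: 1.003
gripper_force: 0.0
```

```bash
cat > chk.py <<'E'
from h import *
def chk(L,cams=('scene','side','wrist')):
    s=manip.sense(); print(round(float(s['t']),2),s['tcp_pos'].round(4),s['tool_rot'].round(4))
    for n in cams:
        d=snap(n); C=cloud(d);X,Y,Z=C[...,0],C[...,1],C[...,2]
        for c,r,a,b in L:
            m=(np.hypot(X-c[0],Y-c[1])<r)&(Z>a)&(Z<b)
            if m.sum()>30:
                e=cv2.minEnclosingCircle(C[m][:,:2].astype(np.float32)); print(n,c,a,m.sum(),np.round(e[0],4),round(e[1],4),np.percentile(Z[m],[2,50,98]).round(4))
E
python3 - <<'E'
from chk import *
chk([((.461,.362),.06,.03,.05),((.502,.011),.045,.04,.05),((.502,.011),.045,.058,.07),((.535,.189),.05,.09,.11)])
E
```

```text
17.05 [0.501  0.0131 0.1999] [ 7.065e-01  7.077e-01  0.000e+00 -4.000e-04]
scene (0.461, 0.362) 0.03 645 [0.4597 0.3627] 0.0347 [0.0325 0.0389 0.043 ]
scene (0.502, 0.011) 0.04 199 [0.5015 0.0113] 0.0387 [0.0406 0.0448 0.0497]
scene (0.502, 0.011) 0.058 167 [0.5001 0.0095] 0.0344 [0.0581 0.0628 0.0683]
scene (0.535, 0.189) 0.09 100 [0.5331 0.1901] 0.0159 [0.0905 0.0967 0.1018]
side (0.461, 0.362) 0.03 539 [0.4583 0.3613] 0.0341 [0.0311 0.0399 0.0433]
side (0.502, 0.011) 0.04 144 [0.5025 0.0114] 0.0396 [0.0405 0.0457 0.0493]
side (0.502, 0.011) 0.058 134 [0.5033 0.0094] 0.0349 [0.0583 0.063  0.0673]
side (0.535, 0.189) 0.09 75 [0.5319 0.1915] 0.0143 [0.0908 0.0974 0.1026]
wrist (0.502, 0.011) 0.04 1692 [0.5022 0.0105] 0.0388 [0.0407 0.0447 0.0494]
wrist (0.502, 0.011) 0.058 1654 [0.5021 0.0104] 0.0319 [0.0588 0.0634 0.065 ]
```

Call:
drive_tool(plan=[[0, 0, 0.03, 0, 0, 0, 1], [0, 0, 0.04, 0, 0, 0, 1], [0, 0, 0.035, 0, 0, 0, 1], [0, 0, 0.02, 0, 0, 0, 1], [0, 0, 0.01, 0, 0, 0, 1], [0, 0, 0.005, 0, 0, 0, 1], [0, 0, 0, 0, 0, 0, 1], [0, 0, 0, 0, 0, 0, 1], [0, 0, 0, 0, 0, 0, 1]])

```text
t: 18.1
tcp_pos: [0.5023, 0.0115, 0.0609]
tool_rot: [0.707, 0.707, 0.001, 0.001]
force: [-0.5, 0.6, 0.0]
finger_gap: 1.003
gripper_force: 0.0
```

Call:
drive_tool(plan=[[-0.001, 0, 0.005, 0, 0, 0, 1], [0, 0, 0, 0, 0, 0, 0.8], [0, 0, 0, 0, 0, 0, 0.65], [0, 0, 0, 0, 0, 0, 0.5], [0, 0, 0, 0, 0, 0, 0.3], [0, 0, 0, 0, 0, 0, 0.1], [0, 0, 0, 0, 0, 0, 0.1], [0, 0, 0, 0, 0, 0, 0.1]], newtons=30)

```text
t: 18.9
tcp_pos: [0.5015, 0.0104, 0.0554]
tool_rot: [0.707, 0.707, 0.0, 0.0]
force: [-0.7, 0.0, 5.7]
finger_gap: 0.744
gripper_force: 31.8
```

Call:
drive_tool(plan=[[0, 0, -0.003, 0, 0, 0, 0], [0, 0, -0.004, 0, 0, 0, 0], [0, 0, -0.006, 0, 0, 0, 0], [0, 0, -0.01, 0, 0, 0, 0], [0, 0, -0.02, 0, 0, 0, 0], [0, 0, -0.02, 0, 0, 0, 0], [0, 0, 0, 0, 0, 0, 0], [0, 0, 0, 0, 0, 0, 0]])

```text
t: 19.7
tcp_pos: [0.5017, 0.0105, 0.1184]
tool_rot: [0.707, 0.707, 0.0, 0.001]
force: [-0.4, -0.4, -0.9]
finger_gap: 0.745
gripper_force: 33.3
```

Run:
```python
from chk import *
chk([((.502,.011),.045,.034,.047),((.502,.011),.042,.10,.111),((.502,.011),.036,.12,.13)])
d=snap('wrist'); e=snap('scene')
cv2.imwrite('pics/p6.png',np.hstack([d['image'],cv2.resize(e['image'][150:240,260:320],(240,420),interpolation=2)])[:,:,::-1])
```

```text
19.7 [0.5017 0.0105 0.1184] [7.071e-01 7.071e-01 4.000e-04 6.000e-04]
scene (0.502, 0.011) 0.034 135 [0.4999 0.0159] 0.0378 [0.0341 0.0397 0.0449]
scene (0.502, 0.011) 0.1 173 [0.501  0.0148] 0.0378 [0.1008 0.1069 0.1106]
scene (0.502, 0.011) 0.12 160 [0.5016 0.0104] 0.0357 [0.1201 0.1247 0.1288]
side (0.502, 0.011) 0.034 151 [0.5012 0.0126] 0.039 [0.0342 0.0397 0.045 ]
side (0.502, 0.011) 0.1 123 [0.5002 0.013 ] 0.0385 [0.1018 0.1076 0.1108]
side (0.502, 0.011) 0.12 138 [0.5015 0.0119] 0.0342 [0.1203 0.1254 0.1292]
wrist (0.502, 0.011) 0.034 1994 [0.5024 0.0104] 0.0397 [0.0346 0.0407 0.0427]
wrist (0.502, 0.011) 0.1 5543 [0.501  0.0189] 0.038 [0.1009 0.1065 0.1105]
wrist (0.502, 0.011) 0.12 7416 [0.502  0.0121] 0.0357 [0.1204 0.1252 0.1281]
```

View pics/p6.png

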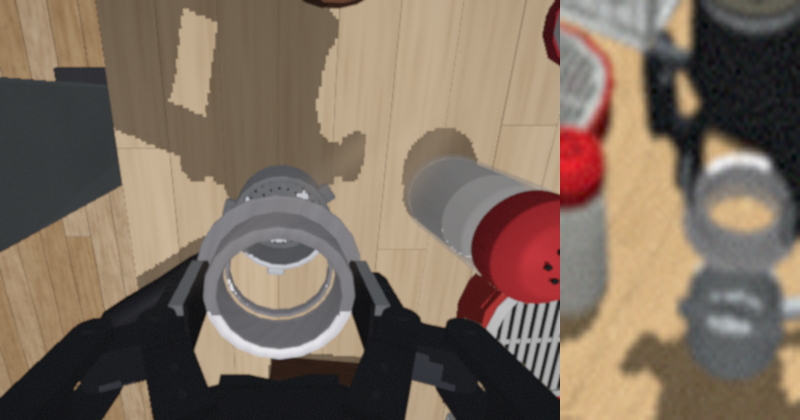

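The ring hangs level in the gripper at (280,280), and the bare portafilter cup is left standing. Carry it to the post.

Call:
drive_tool(plan=[[-0.02, -0.002, 0, 0, 0, 0, 0], [-0.035, -0.005, 0, 0, 0, 0, 0], [-0.045, -0.006, 0, 0, 0, 0, 0], [-0.045, -0.006, 0, 0, 0, 0, 0], [-0.045, -0.006, 0, 0, 0, 0, 0], [-0.045, -0.006, 0, 0, 0, 0, 0], [-0.045, -0.006, 0, 0, 0, 0, 0], [-0.045, -0.006, 0, 0, 0, 0, 0], [-0.035, -0.005, 0, 0, 0, 0, 0], [-0.0175, -0.0025, 0, 0, 0, 0, 0]])

```text
t: 20.95
tcp_pos: [0.4504, -0.3705, 0.1172]
tool_rot: [0.708, 0.706, -0.0, 0.001]
force: [0.7, 1.2, -0.4]
finger_gap: 0.743
gripper_force: 33.3
```

Call:
drive_tool(plan=[[0, 0, 0.01, 0, 0, 0, 0], [0, 0, 0.01, 0, 0, 0, 0], [0, 0, 0, 0, 0, 0, 0], [0, 0, 0, 0, 0, 0, 0]])

```text
t: 21.35
tcp_pos: [0.4508, -0.3644, 0.0969]
tool_rot: [0.706, 0.708, 0.0, -0.002]
force: [-0.5, -0.2, -0.0]
finger_gap: 0.74
gripper_force: 33.3
```

Run:
```python
from chk import *
chk([((.451,-.367),.055,.006,.014),((.451,-.367),.045,.038,.055),((.451,-.367),.042,.082,.092),((.451,-.367),.036,.10,.113)])
e=snap('scene'); f=snap('side')
g=lambda d,P,w:cv2.resize(d['image'][int(P[1])-w:int(P[1])+w,int(P[0])-w:int(P[0])+w],(400,400),interpolation=2)
cv2.imwrite('pics/p7.png',np.hstack([g(e,proj(e,(.451,-.367,.06)),45),g(f,proj(f,(.451,-.367,.06)),40)])[:,:,::-1])
```

```text
21.35 [ 0.4508 -0.3644  0.0969] [ 7.063e-01  7.079e-01  2.000e-04 -1.700e-03]
scene (0.451, -0.367) 0.006 311 [ 0.4486 -0.3687] 0.0485 [0.0062 0.01   0.0133]
scene (0.451, -0.367) 0.038 43 [ 0.4484 -0.3642] 0.0147 [0.0388 0.0453 0.0503]
scene (0.451, -0.367) 0.082 135 [ 0.4507 -0.3598] 0.0368 [0.0822 0.0866 0.0918]
scene (0.451, -0.367) 0.1 116 [ 0.4511 -0.3638] 0.0349 [0.1002 0.1042 0.1104]
side (0.451, -0.367) 0.006 198 [ 0.4518 -0.367 ] 0.0475 [0.0068 0.0104 0.0136]
side (0.451, -0.367) 0.038 35 [ 0.4488 -0.3647] 0.015 [0.0386 0.0454 0.0509]
side (0.451, -0.367) 0.082 78 [ 0.4501 -0.3586] 0.0381 [0.083  0.0886 0.0917]
side (0.451, -0.367) 0.1 97 [ 0.4508 -0.364 ] 0.0348 [0.1003 0.1052 0.11  ]
wrist (0.451, -0.367) 0.006 5844 [ 0.4505 -0.3695] 0.0449 [0.0081 0.0097 0.011 ]
wrist (0.451, -0.367) 0.038 854 [ 0.4506 -0.3705] 0.014 [0.0422 0.0467 0.0483]
wrist (0.451, -0.367) 0.082 5504 [ 0.4513 -0.357 ] 0.0378 [0.0827 0.087  0.0916]
wrist (0.451, -0.367) 0.1 7699 [ 0.451  -0.3644] 0.0353 [0.1005 0.1056 0.1112]
```

View pics/p7.png

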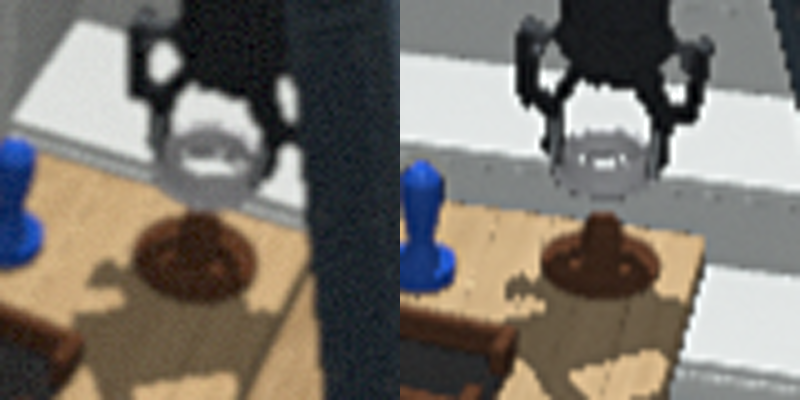

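The ring sits above the post in both views (left: ring (210,165) over post (200,235); right: (605,170) over (603,235)). Lower it.

Call:
drive_tool(plan=[[-0.001, 0, 0.015, 0, 0, 0, 0], [0, 0, 0.015, 0, 0, 0, 0], [0, 0, 0.015, 0, 0, 0, 0], [0, 0, 0.01, 0, 0, 0, 0], [0, 0, 0.008, 0, 0, 0, 0], [0, 0, 0, 0, 0, 0, 0], [0, 0, 0, 0, 0, 0, 0]])

```text
t: 22.3
tcp_pos: [0.4511, -0.368, 0.0347]
tool_rot: [0.707, 0.707, 0.0, -0.0]
force: [0.2, 0.1, -0.4]
finger_gap: 0.745
gripper_force: 33.3
```

Call:
drive_tool(plan=[[0, 0, 0.004, 0, 0, 0, 0], [0, 0, 0.002, 0, 0, 0, 0], [0, 0, 0.001, 0, 0, 0, 0], [0, 0, 0, 0, 0, 0, 0], [0, 0, 0, 0, 0, 0, 0]])

```text
t: 22.8
tcp_pos: [0.4511, -0.3681, 0.0284]
tool_rot: [0.707, 0.707, -0.0, 0.0]
force: [-1.4, 0.7, 3.8]
finger_gap: 0.747
gripper_force: 33.6
```

Call:
drive_tool(plan=[[0, 0, 0, 0, 0, 0, 0.6], [0, 0, 0, 0, 0, 0, 0.8], [0, 0, 0, 0, 0, 0, 1], [0, 0, 0, 0, 0, 0, 1], [0, 0, 0, 0, 0, 0, 1], [0, 0, -0.01, 0, 0, 0, 1], [0, 0, -0.04, 0, 0, 0, 1], [0, 0, -0.05, 0, 0, 0, 1], [0, 0, -0.05, 0, 0, 0, 1], [0, 0, -0.05, 0, 0, 0, 1]])

```text
t: 23.8
tcp_pos: [0.4507, -0.3676, 0.2304]
tool_rot: [0.707, 0.707, -0.0, 0.0]
force: [0.3, -0.4, -0.9]
finger_gap: 1.005
gripper_force: 0.0
```

Call:
drive_tool(plan=[[0.02, 0, -0.02, 0, 0, 0, 1], [0.04, 0.003, 0, 0, 0, 0, 1], [0.045, 0.004, 0, 0, 0, 0, 1], [0.045, 0.004, 0, 0, 0, 0, 1], [0.045, 0.004, 0, 0, 0, 0, 1], [0.045, 0.004, 0, 0, 0, 0, 1], [0.045, 0.004, 0, 0, 0, 0, 1], [0.045, 0.004, 0, 0, 0, 0, 1], [0.04, 0.003, 0, 0, 0, 0, 1], [0.02, 0, 0, 0, 0, 0, 1]])

```text
t: 24.8
tcp_pos: [0.4804, 0.0251, 0.2486]
tool_rot: [0.706, 0.708, 0.0, -0.0]
force: [0.1, -0.3, -0.2]
finger_gap: 1.003
gripper_force: 0.0
```

Call:
drive_tool(plan=[[0, 0, 0, 0, 0, 0, 1], [0, 0, 0, 0, 0, 0, 1], [0, 0, 0, 0, 0, 0, 1], [0, 0, 0, 0, 0, 0, 1]])

```text
t: 25.2
tcp_pos: [0.4811, 0.0208, 0.2479]
tool_rot: [0.708, 0.706, -0.0, 0.0]
force: [0.1, -0.9, 0.2]
finger_gap: 1.004
gripper_force: 0.0
```

Run:
```python
from chk import *
chk([((.451,-.368),.055,.012,.021),((.451,-.368),.05,.03,.042),((.502,.011),.033,.036,.047)])
d=snap('wrist'); save(d,'p8.png'); np.savez('wrist3.npz',**d)
C=cloud(d); X,Y,Z=C[...,0],C[...,1],C[...,2]; hsv=cv2.cvtColor(d['image'],cv2.COLOR_RGB2HSV)
m=((Z>.012)&(Z<.04)&(hsv[...,2]<90)&(np.hypot(X-.502,Y-.011)>.07)&(np.hypot(X-.502,Y-.011)<.18)&(X<.46)&(Y>-.15)&(Y<.03)).astype(np.uint8)
m=cv2.morphologyEx(m,cv2.MORPH_OPEN,np.ones((3,3)))
ct=max(cv2.findContours(m,0,1)[0],key=cv2.contourArea); r=cv2.minAreaRect(np.array([ray(d,*p,.022)[:2] for p in ct[:,0]],np.float32)); print('handle rect',r)
print('dir from cup', np.degrees(np.arctan2(.0107-r[0][1],.5022-r[0][0])))
```

```text
25.2 [0.4811 0.0208 0.2479] [ 7.078e-01  7.065e-01 -0.000e+00  2.000e-04]
scene (0.451, -0.368) 0.012 121 [ 0.4453 -0.3632] 0.0432 [0.0122 0.0171 0.0208]
scene (0.451, -0.368) 0.03 153 [ 0.4511 -0.3692] 0.0353 [0.0301 0.0357 0.0406]
scene (0.502, 0.011) 0.036 115 [0.5018 0.0111] 0.0329 [0.0362 0.0408 0.0463]
side (0.451, -0.368) 0.012 76 [ 0.4473 -0.3613] 0.0416 [0.0123 0.0178 0.0208]
side (0.451, -0.368) 0.03 100 [ 0.4465 -0.371 ] 0.0371 [0.031  0.0363 0.0408]
side (0.502, 0.011) 0.036 98 [0.5024 0.0112] 0.033 [0.0363 0.0409 0.0452]
wrist (0.502, 0.011) 0.036 808 [0.5021 0.0108] 0.033 [0.0366 0.0413 0.043 ]
handle rect ((0.4015345871448517, -0.057125505059957504), (0.10204596817493439, 0.021629981696605682), 34.44906997680664)
dir from cup 33.97097404623442
```

View pics/p8.png

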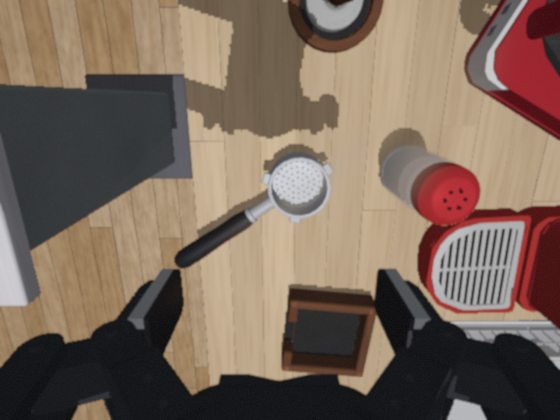

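The ring is down on its base around the post: its brim is at 18 mm and its collar top at 37 mm. The view shows the bare cup (298,185), its handle running to (183,258), and the cradle (328,335) with its notch on the left side. I'll turn the tool to align with the cup, part-close the fingers, and measure where their tips stand at that opening.

Call:
drive_tool(plan=[[0, 0, 0, 0, 0, 7.8, 0.6], [0, 0, 0, 0, 0, 8, 0.55], [0, 0, 0, 0, 0, 8, 0.55], [0, 0, 0, 0, 0, 8, 0.55], [0, 0, 0, 0, 0, 8, 0.55], [0, 0, 0, 0, 0, 8, 0.55], [0, 0, 0, 0, 0, 8, 0.55], [0, 0, 0, 0, 0, 0, 0.55], [0, 0, 0, 0, 0, 0, 0.55], [0, 0, 0, 0, 0, 0, 0.55]])

```text
t: 26.4
tcp_pos: [0.481, 0.0219, 0.2478]
tool_rot: [0.956, 0.295, -0.0, -0.0]
force: [-0.1, -0.3, 0.2]
finger_gap: 0.777
gripper_force: 0.0
```

Run:
```python
from h import *
s=manip.sense(); M=R.from_quat(s['tool_rot']).as_matrix(); p=s['tcp_pos']; print(p.round(4),s['finger_gap'],s['q'].round(2),'x ang',np.degrees(np.arctan2(M[1,0],M[0,0])),'z',M[:,2].round(4))
d=manip.snapshot('wrist'); d['f']=210/np.tan(np.radians(d['fov_y'])/2); d['extrinsics']=d['mount']; P=cloud(d).reshape(-1,3)
P=P[(abs(P[:,0])<.02)&(abs(P[:,1])<.07)&(P[:,2]>-.04)&(P[:,2]<.04)]
for k in(-1,1):
    Q=P[np.sign(P[:,1])==k]; print(len(Q),Q[:,2].max(),np.percentile(abs(Q[:,1]),[1,50,99]))
t=np.array([.5021,.0108,p[2]]); print('shift in tool', (M.T@(t-p)).round(4))
```

```text
[0.481  0.0219 0.2478] 0.7772664527836414 [-0.19  0.33  1.78 -0.    1.03  0.79] x ang 34.30067019725451 z [-1.e-04 -0.e+00 -1.e+00]
3482 0.008071474789350136 [0.03220008 0.034828   0.05803891]
3524 0.008305935091718064 [0.03338784 0.03617724 0.05941386]
shift in tool [ 0.0112  0.0211 -0.    ]
```

Call:
drive_tool(plan=[[0.005, 0.01, 0.02, 0, 0, 0, 1], [0.006, 0.011, 0.04, 0, 0, 0, 1], [0, 0, 0.045, 0, 0, 0, 1], [0, 0, 0.045, 0, 0, 0, 1], [0, 0, 0.03, 0, 0, 0, 1], [0, 0, 0.015, 0, 0, 0, 1], [0, 0, 0.01, 0, 0, 0, 1], [0, 0, 0, 0, 0, 0, 1], [0, 0, 0, 0, 0, 0, 1], [0, 0, 0, 0, 0, 0, 1]])

```text
t: 27.45
tcp_pos: [0.5027, 0.0107, 0.0439]
tool_rot: [0.956, 0.294, 0.001, 0.001]
force: [0.6, -0.7, 0.5]
finger_gap: 0.999
gripper_force: 0.0
```

Call:
drive_tool(plan=[[0, 0, 0.01, 0, 0, 0, 1], [0, 0, 0, 0, 0, 0, 0.8], [0, 0, 0, 0, 0, 0, 0.65], [0, 0, 0, 0, 0, 0, 0.5], [0, 0, 0, 0, 0, 0, 0.3], [0, 0, 0, 0, 0, 0, 0.1], [0, 0, 0, 0, 0, 0, 0], [0, 0, 0, 0, 0, 0, 0]], newtons=80)

```text
t: 28.25
tcp_pos: [0.5019, 0.0108, 0.0335]
tool_rot: [0.956, 0.294, 0.0, 0.0]
force: [-0.5, -0.3, 6.1]
finger_gap: 0.732
gripper_force: 87.6
```

Call:
drive_tool(plan=[[0, 0, -0.003, 0, 0, 0, 0], [0, 0, -0.005, 0, 0, 0, 0], [0, 0, -0.01, 0, 0, 0, 0], [0, 0, -0.02, 0, 0, 0, 0], [0, 0, -0.02, 0, 0, 0, 0], [0, 0, 0, 0, 0, 0, 0], [0, 0, 0, 0, 0, 0, 0]])

```text
t: 28.95
tcp_pos: [0.502, 0.0108, 0.0912]
tool_rot: [0.956, 0.294, 0.001, 0.0]
force: [-0.5, -0.0, -3.3]
finger_gap: 0.735
gripper_force: 88.5
```

```bash
cat > pf.py <<'E'
from h import *
def hd(cams=('scene','side')):
    s=manip.sense(); M=R.from_quat(s['tool_rot']).as_matrix(); p=s['tcp_pos']; x=M[:,0]; print(p.round(4),'x ang',np.degrees(np.arctan2(x[1],x[0])))
    for n in cams:
        d=snap(n); C=cloud(d); hsv=cv2.cvtColor(d['image'],cv2.COLOR_RGB2HSV); r=(C-p)@M
        m=(r[...,0]<-.066)&(r[...,0]>-.18)&(abs(r[...,1])<.04)&(r[...,2]<.05)&(r[...,2]>-.03)&(hsv[...,2]<100)&(C[...,2]>.015)
        P=C[m]; mu=P.mean(0); v=np.linalg.svd(P-mu,full_matrices=False)[2][0]; v*=np.sign(v@x)
        print(n,m.sum(),'mean',mu.round(4),'yaw',np.degrees(np.arctan2(v[1],v[0])).round(1),'pitch(up to cup)',np.degrees(np.arcsin(v[2])).round(1),'cup est',(mu[:2]+v[:2]*np.linalg.norm((p-mu)[:2])).round(4))
        rc=np.hypot(*(C-p)[...,:2].transpose(2,0,1)); 
    return d
E
python3 - <<'E'
from pf import *
hd(); d=snap('wrist'); e=snap('side'); cv2.imwrite('pics/p9.png',np.hstack([d['image'][100:],cv2.resize(e['image'][160:260,260:340],(240,320),interpolation=2)])[:,:,::-1])
E
```

```text
[0.502  0.0108 0.0912] x ang 34.20383388223744
scene 252 mean [ 0.4004 -0.0517  0.0862] yaw 34.0 pitch(up to cup) 0.3 cup est [0.4993 0.0151]
side 198 mean [ 0.4003 -0.0497  0.0851] yaw 33.6 pitch(up to cup) -0.9 cup est [0.4989 0.0158]
```

View pics/p9.png

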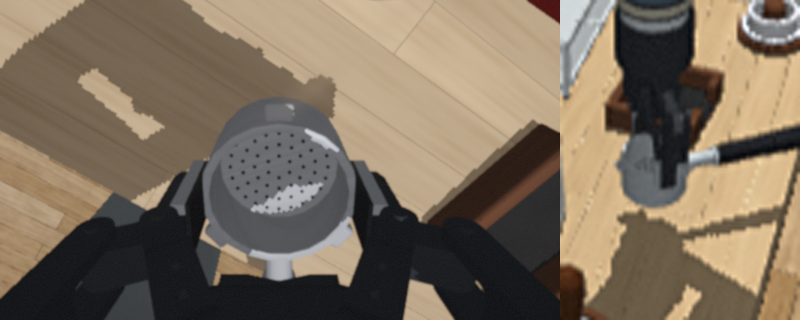

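The portafilter is held level: its cup is at (280,180) between the fingers and its handle is behind. I'll turn it slowly to match the cradle.

Call:
drive_tool(plan=[[0, 0, -0.005, 0, 0, 2.5, 0], [0, 0, 0, 0, 0, 4, 0], [0, 0, 0, 0, 0, 5, 0], [0, 0, 0, 0, 0, 5, 0], [0, 0, 0, 0, 0, 5, 0], [0, 0, 0, 0, 0, 5, 0], [0, 0, 0, 0, 0, 5, 0], [0, 0, 0, 0, 0, 4, 0], [0, 0, 0, 0, 0, 3, 0], [0, 0, 0, 0, 0, 1.5, 0]])

```text
t: 30.15
tcp_pos: [0.5014, 0.0109, 0.095]
tool_rot: [0.999, -0.051, -0.001, -0.0]
force: [-0.6, 0.2, -2.6]
finger_gap: 0.731
gripper_force: 88.3
```

Call:
drive_tool(plan=[[0, 0.01, 0, 0, 0, 0, 0], [0.003, 0.02, 0, 0, 0, 0, 0], [0.003, 0.03, 0, 0, 0, 0, 0], [0.003, 0.03, 0, 0, 0, 0, 0], [0.003, 0.03, 0, 0, 0, 0, 0], [0.003, 0.025, 0, 0, 0, 0, 0], [0.003, 0.02, 0, 0, 0, 0, 0], [0, 0.01, 0, 0, 0, 0, 0], [0, 0, 0, 0, 0, 0, 0], [0, 0, 0, 0, 0, 0, 0]])

```text
t: 31.15
tcp_pos: [0.5013, -0.1644, 0.0955]
tool_rot: [0.999, -0.051, -0.001, -0.001]
force: [-0.3, 0.2, -3.0]
finger_gap: 0.727
gripper_force: 88.3
```

Call:
drive_tool(plan=[[0, 0, 0, 0, 0, 0, 0], [0, 0, 0, 0, 0, 0, 0]])

```text
t: 31.35
tcp_pos: [0.5019, -0.1639, 0.0958]
tool_rot: [0.999, -0.05, -0.0, -0.0]
force: [0.6, -0.5, -2.8]
finger_gap: 0.734
gripper_force: 88.3
```

Run:
```python
from pf import *
hd(); s=manip.sense(); M=R.from_quat(s['tool_rot']).as_matrix(); p=s['tcp_pos']; t=np.array([.5429,-.1895,p[2]]); print('shift', (M.T@(t-p)).round(4))
```

```text
[ 0.5019 -0.1639  0.0958] x ang -5.712863314724094
scene 233 mean [ 0.3814 -0.1466  0.0908] yaw -5.2 pitch(up to cup) -0.2 cup est [ 0.5026 -0.1576]
side 193 mean [ 0.382  -0.1451  0.089 ] yaw -5.7 pitch(up to cup) -0.0 cup est [ 0.5027 -0.1571]
shift [ 0.0431  0.0211 -0.    ]
```

Call:
drive_tool(plan=[[0.008, 0.004, 0, 0, 0, 0, 0], [0.015, 0.007, 0, 0, 0, 0, 0], [0.014, 0.007, 0, 0, 0, 0, 0], [0.006, 0.003, 0, 0, 0, 0, 0], [0, 0, 0.008, 0, 0, 0, 0], [0, 0, 0.01, 0, 0, 0, 0], [0, 0, 0, 0, 0, 0, 0], [0, 0, 0, 0, 0, 0, 0], [0, 0, 0, 0, 0, 0, 0]])

```text
t: 32.35
tcp_pos: [0.5424, -0.19, 0.0777]
tool_rot: [0.999, -0.051, -0.0, -0.0]
force: [-0.7, -0.7, -3.0]
finger_gap: 0.732
gripper_force: 88.2
```

Run:
```python
from pf import *
hd(); s=manip.sense(); M=R.from_quat(s['tool_rot']).as_matrix(); p=s['tcp_pos']; t=np.array([.5429,-.1895,p[2]]); print('shift', (M.T@(t-p)).round(4))
e=snap('scene'); f=snap('side')
g=lambda d,P,w:cv2.resize(d['image'][int(P[1])-w:int(P[1])+w,int(P[0])-w:int(P[0])+w],(400,400),interpolation=2)
cv2.imwrite('pics/p10.png',np.hstack([g(e,proj(e,(.51,-.185,.04)),45),g(f,proj(f,(.51,-.185,.04)),40)])[:,:,::-1])
```

```text
[ 0.5424 -0.19    0.0777] x ang -5.794070712422361
scene 218 mean [ 0.4239 -0.1728  0.0722] yaw -6.0 pitch(up to cup) -0.8 cup est [ 0.543  -0.1853]
side 180 mean [ 0.4232 -0.1718  0.0708] yaw -5.8 pitch(up to cup) -0.2 cup est [ 0.5432 -0.184 ]
shift [ 0.     -0.0008 -0.    ]
```

View pics/p10.png

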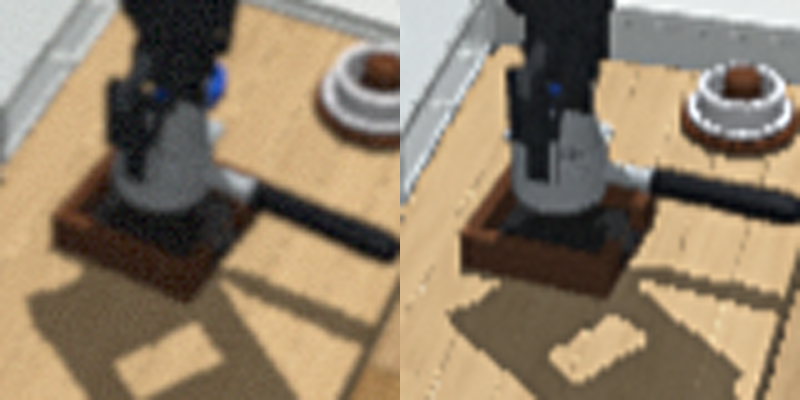

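The cup (165,170) is centred over the recess with its neck (235,185) above the notch, and the ring is seated on the post (385,85). Lower it.

Call:
drive_tool(plan=[[0, 0, 0.008, 0, 0, 0, 0], [0, 0, 0.01, 0, 0, 0, 0], [0, 0, 0.008, 0, 0, 0, 0], [0, 0, 0.005, 0, 0, 0, 0], [0, 0, 0.003, 0, 0, 0, 0], [0, 0, 0.001, 0, 0, 0, 0], [0, 0, 0, 0, 0, 0, 0], [0, 0, 0, 0, 0, 0, 0]])

```text
t: 33.35
tcp_pos: [0.543, -0.1904, 0.0431]
tool_rot: [0.999, -0.051, 0.0, 0.0]
force: [0.1, -0.5, -2.9]
finger_gap: 0.729
gripper_force: 88.3
```

Call:
drive_tool(plan=[[0, 0, 0.001, 0, 0, 0, 0], [0, 0, 0.0007, 0, 0, 0, 0], [0, 0, 0, 0, 0, 0, 0], [0, 0, 0, 0, 0, 0, 0]])

```text
t: 33.75
tcp_pos: [0.543, -0.1904, 0.0416]
tool_rot: [0.999, -0.051, 0.0, 0.0]
force: [-0.7, 0.5, 0.4]
finger_gap: 0.733
gripper_force: 88.7
```

Call:
drive_tool(plan=[[0, 0, 0.0003, 0, 0, 0, 0.5], [0, 0, 0, 0, 0, 0, 0.7], [0, 0, 0, 0, 0, 0, 0.9], [0, 0, 0, 0, 0, 0, 1], [0, 0, 0, 0, 0, 0, 1], [0, 0, -0.01, 0, 0, 0, 1], [0, 0, -0.03, 0, 0, 0, 1], [0, 0, -0.045, 0, 0, 0, 1], [0, 0, -0.045, 0, 0, 0, 1], [0, 0, -0.045, 0, 0, 0, 1]])

```text
t: 34.75
tcp_pos: [0.5424, -0.1901, 0.2181]
tool_rot: [0.999, -0.051, 0.0, 0.0]
force: [0.2, -0.3, -0.3]
finger_gap: 1.001
gripper_force: 0.0
```

Call:
drive_tool(plan=[[0.0, -0.03, -0.03, 0, 0, 0, 1], [0, -0.03, 0, 0, 0, 0, 1], [0, -0.03, 0, 0, 0, 0, 1], [0, 0, 0, 0, 0, 0, 1], [0, 0, 0, 0, 0, 0, 1], [0, 0, 0, 0, 0, 0, 1]])

```text
t: 35.35
tcp_pos: [0.5519, -0.1015, 0.246]
tool_rot: [0.999, -0.051, 0.0, 0.0]
force: [1.2, 0.5, 0.5]
finger_gap: 1.004
gripper_force: 0.0
```

Run:
```python
from chk import *
chk([((.543,-.1895),.05,.036,.056),((.451,-.368),.05,.03,.042),((.461,.362),.06,.03,.05),((.535,.189),.05,.09,.11),((.613,.033),.05,.1,.13),((.638,.278),.05,.045,.065)],('scene','side'))
print(manip.sense()['force'])
e=snap('scene'); f=snap('side')
g=lambda d,P,w:cv2.resize(d['image'][int(P[1])-w:int(P[1])+w,int(P[0])-w:int(P[0])+w],(400,400),interpolation=2)
cv2.imwrite('pics/p11.png',np.hstack([g(e,proj(e,(.51,-.185,.04)),45),cv2.resize(e['image'][120:400,160:440],(400,400))])[:,:,::-1])
```

```text
35.35 [ 0.5519 -0.1015  0.246 ] [ 9.987e-01 -5.080e-02  2.000e-04  3.000e-04]
scene (0.543, -0.1895) 0.036 211 [ 0.5381 -0.1896] 0.044 [0.0364 0.0455 0.0527]
scene (0.451, -0.368) 0.03 145 [ 0.4502 -0.3676] 0.0358 [0.0308 0.0354 0.0401]
scene (0.461, 0.362) 0.03 649 [0.4584 0.3617] 0.0342 [0.0318 0.039  0.0434]
scene (0.535, 0.189) 0.09 100 [0.5322 0.1885] 0.016 [0.0906 0.096  0.1017]
scene (0.613, 0.033) 0.1 260 [0.6202 0.0238] 0.0281 [0.101  0.1131 0.1202]
scene (0.638, 0.278) 0.045 202 [0.6403 0.2787] 0.042 [0.0457 0.0515 0.0574]
side (0.543, -0.1895) 0.036 175 [ 0.5373 -0.1896] 0.0437 [0.0369 0.0454 0.0523]
side (0.451, -0.368) 0.03 102 [ 0.45   -0.3684] 0.0342 [0.0304 0.0361 0.0414]
side (0.461, 0.362) 0.03 540 [0.4582 0.3613] 0.0342 [0.0315 0.04   0.043 ]
side (0.535, 0.189) 0.09 76 [0.5326 0.1905] 0.0148 [0.0908 0.0967 0.1023]
side (0.613, 0.033) 0.1 188 [0.6224 0.0256] 0.0269 [0.1008 0.1129 0.1206]
side (0.638, 0.278) 0.045 186 [0.6392 0.2785] 0.0389 [0.0452 0.0526 0.0571]
[-0.47944419 -0.53823197  0.55724269]
```

View pics/p11.png

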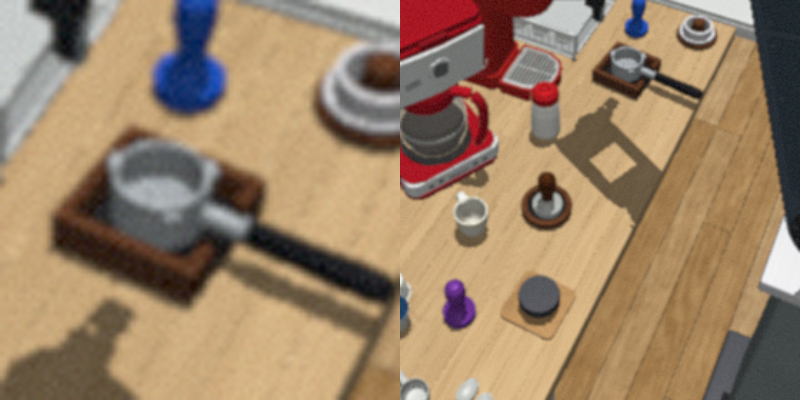

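All four pieces are in place: the portafilter in the cradle with its handle through the notch (left half), and the ring, tamper and leveller on their spots (right half). The shaker and mug stand where they were.

```bash
python3 -c "
from station import manip
print(manip.sign_off())"
```

```text
the job is handed in; nothing more can be done
None
```

The stack is taken apart in the order asked: tamper in the stand's well, leveller on the coaster about 2 mm off centre, ring over the post, and portafilter in the cradle with its handle out through the notch. I handed it in at about 35 s of robot time; the arm never touched the shaker or the mug.

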